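# Lock the shears box with the red padlock

### The arm

A 6-joint arm with a two-finger parallel gripper is mounted at the origin on the work surface. World frame = base frame: x ahead of the robot, y to its left, z up, the work surface at z = 0. Lengths are in m, angles in rad, forces in N, time in s.
With the tool pointing down it reaches from about 0.325 to 0.85 m from the base axis. Payload 4.4 kg.
Tool frame: the origin (TCP) lies midway between the tips of the shut fingers; the grasp point (between the pads) lies 19 mm behind it; y points along the fingers, z is the direction in which the jaws open and shut, and the axes are right-handed (so a half turn about y gives the same grasp; the last joint's range is limited). The gripper opens to 94 mm and grips with 3 to 60 N. Pads are 16 mm wide; open, the fingers measure 119 mm over their backs; the gripper's body (75 mm by 177 mm) begins 78 mm behind the grasp point.
Start: joints at [-1.47, 0.207, 1.542, -0, 1.393, -0.15], TCP at [0.143, -0.557, 0.205] pointing down, gripper open.
Joint ranges: [-2.73, 2.73], [-0.86, 2.22], [0.23, 2.46], [-1.11, 4.25], [0.08, 2.63], [-2.82, 2.82]. Speed limits (rad/s): [2.79, 2.79, 3.14, 3.14, 3.14, 3.14].

### API

Orientations are given as [roll, pitch, yaw] about the fixed x, y, z axes, in that order (R = Rz(yaw) Ry(pitch) Rx(roll)).
In Python, from cell import * gives the robot as it stands. The module is installed in compiled form; this text tells all that it offers.
- The arm moves only by the tool drive_tool, never from a script. Its argument "steps" is a list of rows, each an object with "delta_pos": the shift along the tool's x, y, z normalised to -1 to 1, where 1 is 0.2 m, a list of three; "turn": the turn, a rotation vector about the tool's x, y, z normalised to -1 to 1, where 1 is pi/2 rad, a list of three; "jaw": the opening, from 0 (shut) to 1 (fully open). In form: [{"delta_pos": [tx, ty, tz], "turn": [ax, ay, az], "jaw": jaw}, ...]. A call has 1 to 12 rows; each row is the pose to reach, as a shift and turn from the pose measured when the call began, along the tool's axes at that moment; what a row does not reach only later rows make up. A row lasts 1/8 s, in which the tool goes at most 62.5 mm and 10.7 degrees, less where a joint would pass 70% of its speed; a pose out of reach is approached as far as the arm can. A call with a number of a shift or a turn outside -1 to 1 is refused whole. A call with a gripper value outside its range is refused whole. The fingers move at their own pace and stop on an object; "squeeze" is the grip in N (left out, the last holds). Time passes only in rows, so rows that repeat a pose let the fingers close. It gives the time, the measured TCP pose, the force and the opening at its end, in the units of the state.
- observe(): the state, without advancing time (a new reading comes with each control period).
- capture(name): name is "scene" or "top" or "wrist"; returns the picture (420x560x3 uint8, red, green, blue); there is no depth.
- calibration(name): a dict with "fovy" (degrees; the focal length in pixels is half the picture's height over the tangent of half this angle, whatever the lens; pixels are square), "cx", "cy" (the principal point, pixels), "pose" (4x4, takes a point from camera to world coordinates); the wrist camera has in their place "tool_from_camera" (4x4, takes a point from camera to tool coordinates, whose origin is the TCP and whose axes are the tool frame's). Camera axes: x right, y down, z forward; pixel columns grow to the right and rows downward; lengths in m; the calibration is good to about 2 mm. The wrist camera is an equidistant fisheye: a pixel r from the principal point sees the ray r / f radians off the axis. A picture is of the moment at which its call begins: read the wrist's pose just before it. calibration takes no time and is no camera call.
- job_done(): hands the job in, once; it reports no verdict.
The state is a dict: "t": time; "qpos": joint angles; "joint_vel": joint speeds; "joint_efforts": joint torques, N m; "eef_pos": TCP position; "ee_rot": TCP orientation; "wrist_force": force on the tool from outside, world axes, zero at the start; "ft_torque": the same for the moment, N m; "opening": finger opening in m.
Only numpy, scipy, OpenCV 4.12 (cv2) and the standard library are available. Lean on these libraries where they do the work, as an engineer would, in place of code of your own. Each camera call takes 0.05 s, during which the arm holds its last target. There are 200 camera calls.

### The job

The shears are put away in the steel box with the red lid. Press the raised shackle of its red padlock straight down into the lock body until it clicks and stays down by itself, and leave the blue and yellow padlocks open.

Things in the scene. Friction and masses are not known exactly. Their poses are not given: they have to be found in the camera images.
- red_bow (a point): Top middle of the red padlock's shackle, 133 mm above the table when open: an upright U of 10 mm steel bar, 46 mm wide along its y axis; z is up. The red body below (28 x 62 mm, top at 68 mm) is fixed to a red-lidded grey steel box, 95 mm high with handle, reaching 16 to 162 mm to +x. Like boxes with blue and yellow lids and locks stand 0.18 m or more beside it, in any order.
- red_shackle (a joint): How far the red shackle is pressed down, m: 0 = open (raised). A spring lifts it: pressing takes 2 N at first, rising to about 6 N, until the hidden pawl clicks at about 16 mm; the stop is at 20 mm. Once clicked and let go it stays near 16 mm; pressed less, it springs back to 0.
- blue_shackle (a joint): The same for the blue padlock, which must stay open (near 0).
- yellow_shackle (a joint): The same for the yellow padlock, which must stay open (near 0).
Not all that is in view belongs to the job. Leave any green look-alike of the part that bears red_bow alone.

How it is judged:
At the end, for the whole second after the job is handed in: The red padlock's shackle is latched: it stays at least 13.5 mm down by itself; the blue and yellow shackles are up (within 4 mm of fully open) (value of joint red_shackle above 0.0135 m and value of joint each of blue_shackle, yellow_shackle below 0.004 m); the robot touches nothing.
It fails at once if the blue or the yellow shackle is pressed down by more than 8 mm (value of joint any of blue_shackle, yellow_shackle above 0.008 m).
It also fails if it takes over 26 s, if anything falls off the work surface, if the arm or the gripper's body presses on something with over 40 N, if the wrist force passes 120 N, or if a joint passes its speed limit or range.

## Working session

There is one attempt and no reset: what is moved stays moved. The work goes in short steps, Python scripts to look and compute and a tool call to move; the robot and the scene stay as the last step left them, time stands still between calls to the robot, and variables do not carry over. Pictures are saved under pics/ and viewed, about 8 in all and at most 12, crops included, and the job is handed in when it is done.

Besides the shell and the picture viewer there is one more tool, called after "Request:" as a command line: name --argument value ..., lists and objects as JSON in quotes. drive_tool: Moves the arm, as the interface text tells. Its arguments: {"type":"object","properties":{"steps":{"type":"array","items":{"type":"object","properties":{"delta_pos":{"type":"array","items":{"type":"number","minimum":-1,"maximum":1}},"turn":{"type":"array","items":{"type":"number","minimum":-1,"maximum":1}},"jaw":{"type":"number"}}}},"squeeze":{"type":"number"}},"required":["steps"]}

```bash
mkdir -p pics
python3 - <<'E'
from cell import *
import cv2,numpy as np
s=observe();print(s)
for n in("scene","top"):
    im=capture(n);cv2.imwrite(f"pics/{n}0.png",im[:,:,::-1]);c=calibration(n);print(n,c)
print(calibration("wrist"))
E
```

```text
{'t': 0.0, 'qpos': array([-1.46947687e+00,  2.07421301e-01,  1.54291056e+00, -3.69334703e-05,
        1.39348708e+00, -1.50505618e-01]), 'joint_vel': array([ 1.09091741e-03, -1.01962471e-03, -7.64316068e-05, -3.78106852e-04,
       -6.61397500e-04,  1.48171575e-03]), 'joint_efforts': array([ 2.87821949e-04, -3.70873404e+01, -2.81417763e+01,  6.99768495e-02,
        3.60220217e-02, -1.45117988e-04]), 'eef_pos': array([ 0.14316692, -0.55607751,  0.20431065]), 'ee_rot': array([-1.57300291e+00,  2.97877401e-04, -2.88976136e+00]), 'wrist_force': array([-0.24804452, -0.43316562,  0.0991489 ]), 'ft_torque': array([ 0.01413798, -0.00400969,  0.01700637]), 'opening': 0.09418143699857964}
scene {'fovy': 46.722036471996546, 'cx': 285.2206617690198, 'cy': 211.29887031960078, 'pose': array([[ 0.60132083,  0.43993781, -0.66698425,  1.06732205],
       [ 0.79879074, -0.35045128,  0.48899617, -0.48440869],
       [-0.01861758, -0.82682442, -0.5621519 ,  0.64221486],
       [ 0.        ,  0.        ,  0.        ,  1.        ]])}
top {'fovy': 55.75417123598038, 'cx': 281.41141936340813, 'cy': 204.89752586253076, 'pose': array([[ 0.01068595, -0.99801529,  0.06205885,  0.3484894 ],
       [-0.99993977, -0.01051001,  0.00316075,  0.0211686 ],
       [-0.00250224, -0.06208889, -0.99806749,  0.95039772],
       [ 0.        ,  0.        ,  0.        ,  1.        ]])}
{'fovy': 65.70646984690485, 'cx': 280.2031637663847, 'cy': 213.4341933682316, 'tool_from_camera': array([[ 3.25303367e-04,  9.73423997e-01,  2.29010081e-01,
        -6.71441614e-02],
       [-4.64397934e-05, -2.29010078e-01,  9.73424051e-01,
        -1.80810365e-01],
       [ 9.99999946e-01, -3.27293302e-04, -2.92921402e-05,
         2.60694704e-04],
       [ 0.00000000e+00,  0.00000000e+00,  0.00000000e+00,
         1.00000000e+00]])}
```

View pics/scene0.png

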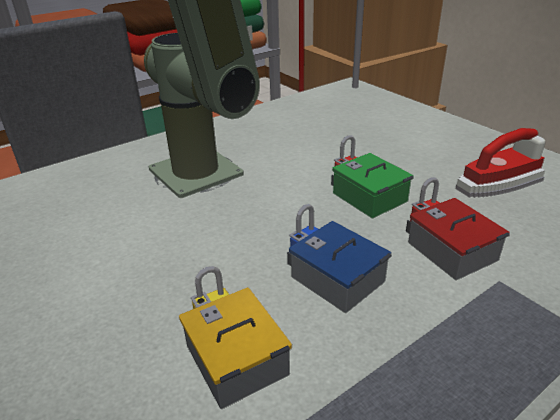

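View pics/top0.png

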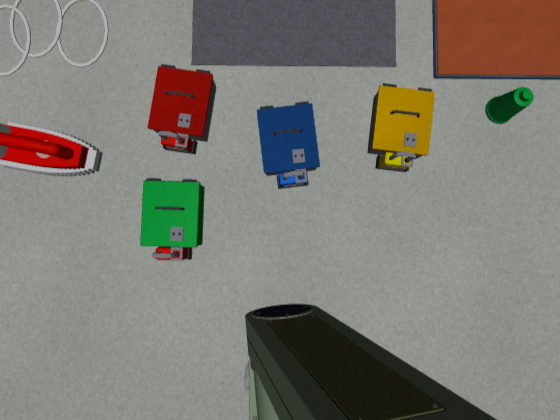

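The top view shows the red-lidded box at about (180,95) with its lock at (177,140). The green box with a red lock, at (172,215), is the decoy. I'll enlarge the red lock in both views.

Run:
```python
import cv2,numpy as np
a=cv2.imread("pics/top0.png")[60:165,135:225];b=cv2.imread("pics/scene0.png")[165:255,400:490]
f=lambda i:cv2.resize(i,None,fx=4.4,fy=4.4,interpolation=cv2.INTER_CUBIC)
A,B=f(a),f(b);o=np.zeros((max(len(A),len(B)),A.shape[1]+B.shape[1],3),np.uint8);o[:len(A),:A.shape[1]]=A;o[:len(B),A.shape[1]:]=B
print(A.shape,o.shape);cv2.imwrite("pics/c1.png",o)
```

```text
(462, 396, 3) (462, 792, 3)
```

View pics/c1.png

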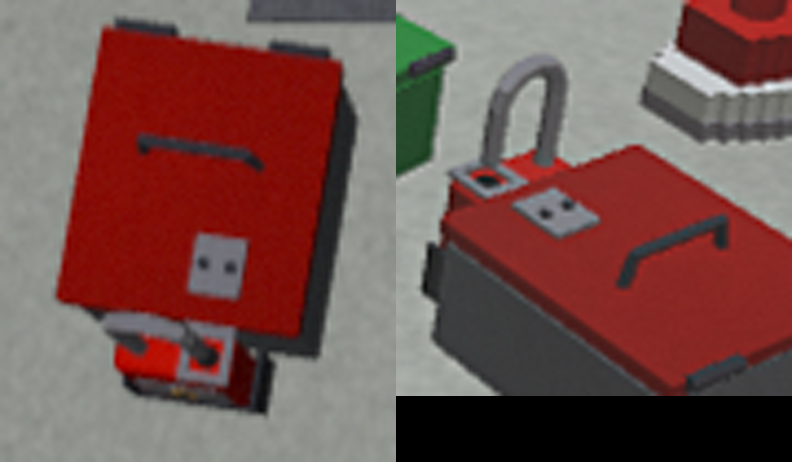

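```bash
cat > h.py <<'E'
from cell import *
import numpy as np
from scipy.spatial.transform import Rotation as Ro
def ray(n,u,v):
    c=calibration(n);f=210/np.tan(np.radians(c["fovy"]/2));P=c["pose"]
    d=P[:3,:3]@[(u-c["cx"])/f,(v-c["cy"])/f,1];return P[:3,3],d/np.linalg.norm(d)
def plane(n,u,v,z):
    o,d=ray(n,u,v);return o+d*(z-o[2])/d[2]
def go(target,yawj):
    s=observe();R=Ro.from_euler("xyz",s["ee_rot"]);G=Ro.from_euler("xyz",[-np.pi/2,0,yawj])
    print("t",s["t"],"pos",s["eef_pos"],"shift",R.inv().apply(np.array(target)-s["eef_pos"])/.2,"turn",(R.inv()*G).as_rotvec()/(np.pi/2),"F",s["wrist_force"])
E
python3 - <<'E'
from h import *
T=lambda x,y:(135+x/4.4,60+y/4.4)
S=lambda x,y:(400+(x-396)/4.4,165+y/4.4)
t=T(148,321);s=S(537,58)
print("planes .131",plane("top",*t,.131),plane("scene",*s,.131))
o1,d1=ray("top",*t);o2,d2=ray("scene",*s)
A=np.stack([d1,-d2],1);k=np.linalg.lstsq(A,o2-o1,rcond=None)[0];print("tri",o1+d1*k[0],o2+d2*k[1])
C=[plane("top",*T(*p),.09) for p in[(103,28),(342,62),(298,334),(58,298)]]
for c in C:print(c[:2])
x=C[0]+C[1]-C[2]-C[3];yaw=np.arctan2(x[1],x[0]);m=np.mean(C,0)
e=np.array([np.cos(yaw),np.sin(yaw)]);print("yaw",np.degrees(yaw),"bow by box",m[:2]-.089*e)
print("blue,yellow locks",plane("top",293,178,.1),plane("top",398,160,.1))
E
```

```text
planes .131 [0.54781449 0.26140507 0.131     ] [0.55220642 0.26933319 0.131     ]
tri [0.54821585 0.26188881 0.12935007] [0.55348247 0.26746602 0.13226639]
[0.70742242 0.30040692]
[0.69103625 0.17932189]
[0.55196853 0.19831676]
[0.56898481 0.31878357]
yaw -7.669852119771175 bow by box [0.54164923 0.26108565]
blue,yellow locks [ 0.45970506 -0.00049098  0.1       ] [ 0.50116883 -0.22689326  0.1       ]
```

Request:
drive_tool --steps '[{"delta_pos":[-0.2,-0.1,-0.1],"turn":[0,0,0],"jaw":0},{"delta_pos":[-0.4,-0.15,-0.2],"turn":[0,0,0],"jaw":0},{"delta_pos":[-0.6,-0.15,-0.3],"turn":[0,0,0],"jaw":0},{"delta_pos":[-0.8,-0.15,-0.4],"turn":[0,0,0],"jaw":0},{"delta_pos":[-1,-0.15,-0.5],"turn":[0,0,0],"jaw":0},{"delta_pos":[-1,-0.15,-0.7],"turn":[0,0,0],"jaw":0},{"delta_pos":[-1,-0.15,-0.9],"turn":[0,0,0],"jaw":0},{"delta_pos":[-1,-0.15,-0.95],"turn":[0,0,0],"jaw":0}]'

```text
t: 1.1
eef_pos: [0.2891, -0.3204, 0.2343]
ee_rot: [-1.574, 0.0, -2.888]
wrist_force: [0.0, -0.3, 0.3]
opening: 0.0175
```

Request:
drive_tool --steps '[{"delta_pos":[-0.2,0,-0.2],"turn":[0,0,0],"jaw":0},{"delta_pos":[-0.4,0,-0.4],"turn":[0,0,0],"jaw":0},{"delta_pos":[-0.6,0,-0.6],"turn":[0,0,0],"jaw":0},{"delta_pos":[-0.8,0,-0.8],"turn":[0,0,0],"jaw":0},{"delta_pos":[-0.9,0,-1],"turn":[0,0,0],"jaw":0},{"delta_pos":[-0.9,0,-1],"turn":[0,0,0],"jaw":0}]'

```text
t: 1.85
eef_pos: [0.4141, -0.0798, 0.2348]
ee_rot: [-1.574, 0.0, -2.884]
wrist_force: [0.0, -0.4, 0.2]
opening: 0.0005
```

```bash
python3 -c "
from h import *
go([.548,.264,.22],np.radians(-98))"
```

```text
t 1.85 pos [ 0.41411282 -0.07983566  0.23477046] shift [-1.08588879  0.07881867 -1.491243  ] turn [ 0.00170236 -0.74686998 -0.00130608] F [ 0.01587717 -0.42438465  0.17817095]
```

Request:
drive_tool --steps '[{"delta_pos":[-0.15,0,-0.2],"turn":[0,-0.1,0],"jaw":0},{"delta_pos":[-0.3,0,-0.4],"turn":[0,-0.2,0],"jaw":0},{"delta_pos":[-0.45,0,-0.6],"turn":[0,-0.3,0],"jaw":0},{"delta_pos":[-0.6,0,-0.8],"turn":[0,-0.4,0],"jaw":0},{"delta_pos":[-0.75,0,-1],"turn":[0,-0.5,0],"jaw":0},{"delta_pos":[-0.85,0,-1],"turn":[0,-0.6,0],"jaw":0},{"delta_pos":[-0.9,0,-1],"turn":[0,-0.7,0],"jaw":0},{"delta_pos":[-0.9,0,-1],"turn":[0,-0.745,0],"jaw":0},{"delta_pos":[-0.9,0,-1],"turn":[0,-0.745,0],"jaw":0}]'

```text
t: 2.98
eef_pos: [0.5381, 0.1579, 0.235]
ee_rot: [-1.572, 0.002, -1.716]
wrist_force: [0.3, -0.8, -0.5]
opening: 0.0006
```

Run:
```python
from h import *
import cv2
go([.548,.264,.2],np.radians(-98))
s=observe();im=capture("wrist");np.savez("w1.npz",p=s["eef_pos"],r=s["ee_rot"]);cv2.imwrite("pics/w1.png",im[:,:,::-1])
```

```text
t 2.975 pos [0.53807482 0.15788838 0.23499623] shift [-0.53174793  0.17623685 -0.02752753] turn [ 0.00066629 -0.00360756 -0.00146988] F [ 0.33296339 -0.76372966 -0.49219285]
```

View pics/w1.png

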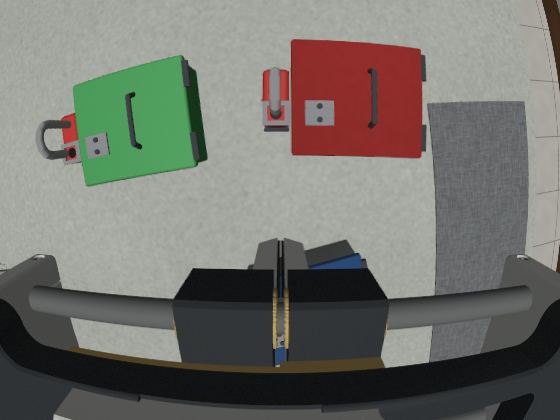

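The wrist view shows the red lock at (275,95), with its bow almost vertical in the picture, and the decoy far to the left.

Run:
```python
import cv2
a=cv2.imread("pics/w1.png")[55:140,245:345];cv2.imwrite("pics/w1c.png",cv2.resize(a,None,fx=7,fy=7,interpolation=cv2.INTER_CUBIC))
```

```text
(no output)
```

View pics/w1c.png

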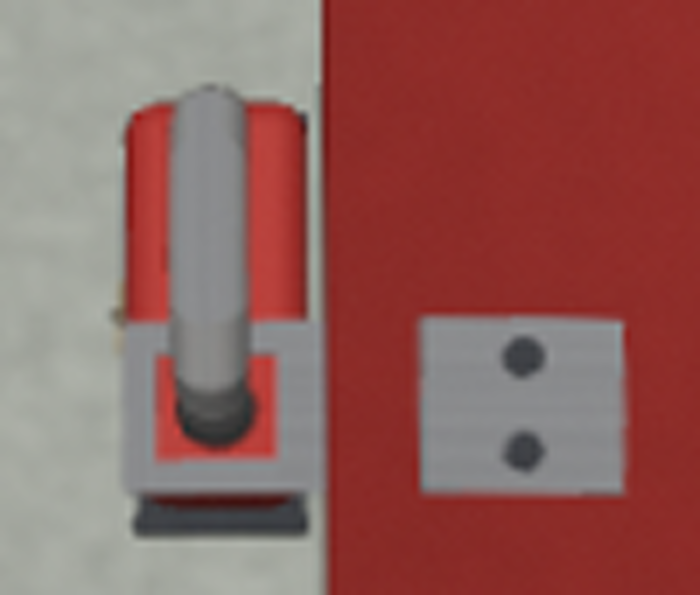

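```bash
cat >> h.py <<'E'
def wplane(u,v,z,p,r):
    c=calibration("wrist");f=210/np.tan(np.radians(c["fovy"]/2));T=c["tool_from_camera"];R=Ro.from_euler("xyz",r)
    q=np.array([u-c["cx"],v-c["cy"]]);a=np.linalg.norm(q);th=a/f
    d=R.apply(T[:3,:3]@np.r_[q/a*np.sin(th),np.cos(th)]);o=R.apply(T[:3,3])+p
    return o+d*(z-o[2])/d[2]
E
python3 - <<'E'
from h import *
w=np.load("w1.npz");W=lambda x,y,z:wplane(245+x/7,55+y/7,z,w["p"],w["r"])[:2].round(4)
print("leg near",W(214,412,.072),"+18mm y");print("body far edge",W(216,103,.066),"body near edge",W(216,493,.068))
print("bow far outer",W(209,86,.115),"arc mid",W(209,190,.131),"arc z.131 at v250",W(209,250,.131))
print("body left",W(127,200,.066),"right",W(306,200,.066))
print("lid edge",W(325,20,.093),W(327,580,.093))
E
```

```text
leg near [0.5477 0.2499] +18mm y
body far edge [0.555  0.2984] body near edge [0.5462 0.2379]
bow far outer [0.5536 0.2903] arc mid [0.5514 0.2733] arc z.131 at v250 [0.5503 0.2657]
body left [0.5394 0.2852] right [0.5663 0.2811]
lid edge [0.5715 0.3027] [0.56   0.2223]
```

Request:
drive_tool --steps '[{"delta_pos":[-0.2,0,-0.006],"turn":[0,0,0],"jaw":0},{"delta_pos":[-0.4,0,-0.012],"turn":[0,0,0],"jaw":0},{"delta_pos":[-0.554,0,-0.018],"turn":[0,0,0],"jaw":0},{"delta_pos":[-0.554,0.1,-0.018],"turn":[0,0,0],"jaw":0},{"delta_pos":[-0.554,0.25,-0.018],"turn":[0,0,0],"jaw":0},{"delta_pos":[-0.554,0.375,-0.018],"turn":[0,0,0],"jaw":0},{"delta_pos":[-0.554,0.375,-0.018],"turn":[0,0,0],"jaw":0},{"delta_pos":[-0.554,0.375,-0.018],"turn":[0,0,0],"jaw":0}]'

```text
t: 4.03
eef_pos: [0.5512, 0.2682, 0.1615]
ee_rot: [-1.57, 0.003, -1.717]
wrist_force: [0.0, 0.8, 0.6]
opening: 0.0008
```

Run:
```python
from h import *
import cv2
go([.5505,.268,.135],np.radians(-98.2))
im=capture("wrist");cv2.imwrite("pics/w2.png",cv2.resize(im[120:330,190:370,::-1],None,fx=2.8,fy=2.8))
```

```text
t 4.025 pos [0.55123338 0.26820081 0.16145184] shift [ 0.0019436   0.13225218 -0.00354099] turn [-0.00029263 -0.00220599 -0.00199583] F [0.00110391 0.76930111 0.58190185]
```

View pics/w2.png

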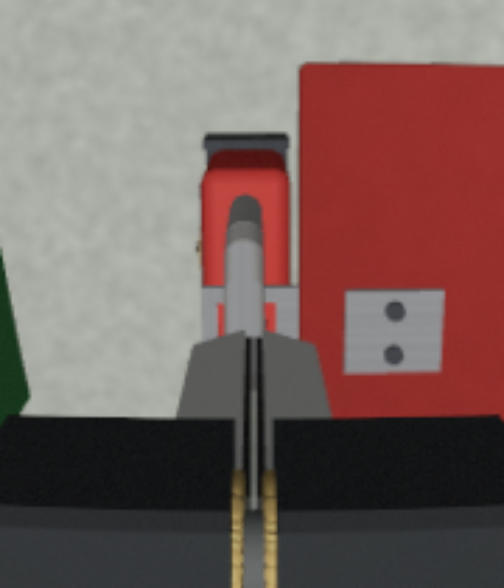

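The shut fingers sit over the middle of the bow, with the seam about 2–3 px off the bar. Next I press.

Request:
drive_tool --steps '[{"delta_pos":[0,0.1,0],"turn":[0,0,0],"jaw":0},{"delta_pos":[0,0.14,0],"turn":[0,0,0],"jaw":0},{"delta_pos":[0,0.17,0],"turn":[0,0,0],"jaw":0},{"delta_pos":[0,0.19,0],"turn":[0,0,0],"jaw":0},{"delta_pos":[0,0.21,0],"turn":[0,0,0],"jaw":0},{"delta_pos":[0,0.23,0],"turn":[0,0,0],"jaw":0},{"delta_pos":[0,0.23,0],"turn":[0,0,0],"jaw":0},{"delta_pos":[0,0.23,0],"turn":[0,0,0],"jaw":0}]'

```text
t: 5.08
eef_pos: [0.5513, 0.2684, 0.1162]
ee_rot: [-1.57, 0.003, -1.717]
wrist_force: [-2.9, -1.9, 4.8]
opening: 0.0004
```

Request:
drive_tool --steps '[{"delta_pos":[0,0.01,0],"turn":[0,0,0],"jaw":0},{"delta_pos":[0,0.015,0],"turn":[0,0,0],"jaw":0},{"delta_pos":[0,0.015,0],"turn":[0,0,0],"jaw":0}]'

```text
t: 5.45
eef_pos: [0.5516, 0.2685, 0.1136]
ee_rot: [-1.569, 0.003, -1.717]
wrist_force: [-1.6, -1.2, 5.4]
opening: 0.0004
```

Request:
drive_tool --steps '[{"delta_pos":[0,0.008,0],"turn":[0,0,0],"jaw":0},{"delta_pos":[0,0.008,0],"turn":[0,0,0],"jaw":0}]'

```text
t: 5.7
eef_pos: [0.5516, 0.2686, 0.1128]
ee_rot: [-1.569, 0.003, -1.717]
wrist_force: [-3.0, -1.2, 7.2]
opening: 0.0002
```

Request:
drive_tool --steps '[{"delta_pos":[0,-0.05,0],"turn":[0,0,0],"jaw":0},{"delta_pos":[0,-0.2,0],"turn":[0,0,0],"jaw":0},{"delta_pos":[0,-0.4,0],"turn":[0,0,0],"jaw":0},{"delta_pos":[0.2,-0.6,0],"turn":[0,0,0],"jaw":0},{"delta_pos":[0.5,-0.6,0],"turn":[0,0,0],"jaw":0},{"delta_pos":[0.55,-0.6,0],"turn":[0,0,0],"jaw":0},{"delta_pos":[0.55,-0.6,0],"turn":[0,0,0],"jaw":0}]'

```text
t: 6.58
eef_pos: [0.5354, 0.1591, 0.2321]
ee_rot: [-1.569, 0.004, -1.718]
wrist_force: [-0.6, 0.2, 0.4]
opening: 0.0005
```

Run:
```python
from h import *
import cv2
s=observe();print(s["t"],s["eef_pos"],s["wrist_force"])
a=capture("wrist");b=capture("scene")
cv2.imwrite("pics/b2.png",b[:,:,::-1])
f=lambda i:cv2.resize(i,(390,390),interpolation=cv2.INTER_CUBIC)
cv2.imwrite("pics/e.png",np.hstack([f(a[20:180,200:360]),f(b[160:250,400:490])])[:,:,::-1])
```

```text
6.575 [0.53541746 0.15914825 0.23211687] [-0.57826797  0.2061486   0.42781698]
```

View pics/e.png

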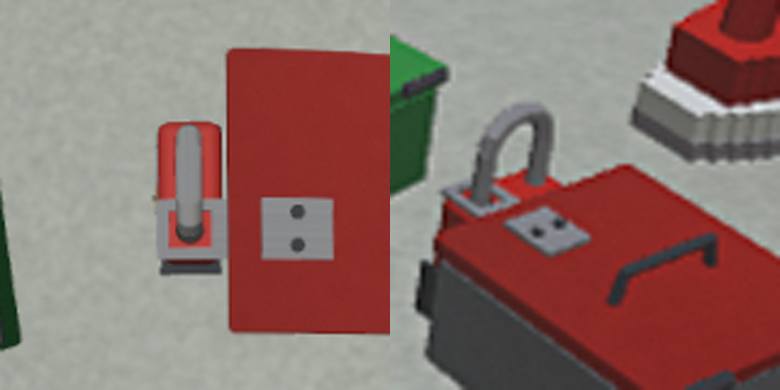

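The red bow now stands about 19 px above its body, where it stood 25 px when open. That is about 49 mm against 65 mm, so it is roughly 16 mm down and latched. The robot is clear of everything.

```bash
python3 -c "
from cell import *
print(job_done())"
```

```text
the job is handed in; nothing more can be done
None
```

The red padlock on the red-lidded box is latched, and I handed the job in at about 6.7 s.

- **Locating:** I found the bow with the scene and top cameras, then refined it with the wrist camera to about (0.5505, 0.268). The scene and top views disagreed by up to 8 mm. Three separate wrist-camera measurements agreed within 1 mm, so I used those.
- **Pressing:** I pressed straight down with the shut fingers until the fingertips were at z = 0.113, about 20 mm of travel. The upward force rose from 4.8 N to 7.2 N, which suggests the stop was reached. Then I lifted away.
- **Last checks:** About 0.9 s after I began lifting off, the pictures showed the red bow still roughly 16 mm lower than when open. The wrist force was back to about zero.
- **Blue and yellow locks:** I passed over their area at z of about 0.23 with no contact force and did not come near them again. I did not check them in a closing picture.
- **Decoy:** The green box with the red lock was not touched.

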